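Vent the bench steriliser, then unlock its lid by the handwheel

ROBOT

A 6-joint arm with a two-finger parallel gripper is mounted at the origin on a cart in front of the work surface, level with it; the furniture and walls round the work are solid. World frame = base frame: x ahead of the robot, y to its left, z up, the work surface at z = 0. Lengths are in m, angles in rad, forces in N, time in s.
With the tool pointing down it reaches from about 0.325 to 0.85 m from the base axis. Payload 4.4 kg.
Tool frame: the origin (TCP) lies midway between the tips of the shut fingers; the grasp point (between the pads) lies 19 mm behind it; z points along the fingers, y is the line along which they close (so a half turn about z gives the same grasp; the last joint's range is limited). The gripper opens to 94 mm and grips with 3 to 60 N. Pads are 16 mm wide; open, the fingers measure 119 mm over their backs; the gripper's body (75 mm by 177 mm) begins 78 mm behind the grasp point.
Start: joints at [1.183, 0.207, 1.542, -0, 1.393, -0.15], TCP at [0.135, 0.559, 0.205] pointing down, gripper open.
Joint ranges: [-2.73, 2.73], [-0.86, 2.22], [0.23, 2.46], [-1.11, 4.25], [0.08, 2.63], [-2.82, 2.82]. Speed limits (rad/s): [2.79, 2.79, 3.14, 3.14, 3.14, 3.14].

INTERFACE

Orientations are given as a 3x3 rotation matrix whose columns are the frame's x, y, z axes.
In Python, from workcell import ctrl gives the robot as it stands.
- The arm moves only by the shell command python3 -m handwheel 'ROWS'. ROWS is a JSON object of lists of equal length, an entry for each row: "claw": the opening, from 0 (shut) to 1 (fully open); "slide": the shift along the world's x, y, z normalised to -1 to 1, where 1 is 25 cm, a list of three; "spin": the turn about the world's z normalised to -1 to 1, where 1 is 360 degrees. In form: {"claw": [claw, ...], "slide": [[tx, ty, tz], ...], "spin": [spin, ...]}. A call has 1 to 12 rows; each row shifts and turns the commanded pose from where the row before left it; what a row does not reach is not made up. A row lasts 1/12 s, in which the tool goes at most 41.7 mm and 7.16 degrees, less where a joint would pass 70% of its speed; a pose out of reach is approached as far as the arm can. A call with a number of a shift or a turn outside -1 to 1 is refused whole. A call with a gripper value outside its range is refused whole. The fingers move at their own pace and stop on an object; the grip force is fixed at half the most. Time passes only in rows, so rows that do not move let the fingers close. It gives the time, the measured TCP pose, the force, the opening and the grip force at its end, in the units of the state.
- ctrl.get_obs(): the state, without advancing time (a new reading comes with each control period).
- ctrl.get_image(name): name is "side" or "top" or "wrist"; returns (picture, depth): 420x560x3 uint8, blue, green, red; 420x560 float32, m along the optical axis (not along the pixel's ray), 0 where there is no reading.
- ctrl.get_calibration(name): a dict with "fx", "fy", "cx", "cy" (pixels), "k1" (the pictures are not rectified: a ray, as slopes to the right and down, at radius r is drawn at 1 + k1 r^2 times it, then the intrinsics apply), "R" (3x3) and "t" (3): a world point X has camera coordinates R X + t. Camera axes: x right, y down, z forward; pixel columns grow to the right and rows downward; lengths in m; the calibration is good to about 2 mm. A picture is of the moment at which its call begins: read the wrist's pose just before it. get_calibration takes no time and is no camera call; for the wrist camera it gives the pose at the moment of the call.
- ctrl.job_done(): hands the job in; it is judged then, once.
The state is a dict: "time_s": time; "qpos": joint angles; "dq": joint speeds; "tau": joint torques, N m; "eef_pos": TCP position; "tool_rot": TCP orientation; "ft_force": force on the tool from outside, world axes, zero at the start; "moment": the same for the moment, N m; "finger_gap": opening from 0.0 (shut) to 1.0 (fully open); "gripper_force": force on a finger pad.
Only numpy, scipy, OpenCV 4.12 (cv2) and the standard library are available. Lean on these libraries where they do the work, as an engineer would, in place of code of your own. Each camera call takes 0.05 s, during which the arm holds its last target. There are 200 camera calls.

TASK

The steriliser has finished its run and its lid has to be unlocked: first let out the last steam by pushing the lever of the exhaust valve (the one with the ribbed silencer on its outlet) all the way open, in line with its outlet. Only then push on a spoke of the handwheel with a fingertip and turn it anticlockwise, seen from above, right to its stop, so that the four bolts are drawn out of the rim. Push gently and pinch nothing, keep the valve with the filling funnel shut, and leave the things on the counter where they are.

Things in the scene. Friction and masses are not known exactly. Their poses are not given: they have to be found in the camera images.
- steriliser: upright steel pressure vessel fixed on the counter, 264 mm across the rim, lid top 224 mm high, four lugs on the rim up to 252 mm high at radius 114 to 130 mm. Origin: centre of the underside, on the wheel's axis; z up, -x its front (control panel, gauge). At its right, y = -190 mm, a bar carries two valves, at x = -45 and +45 mm; which one stands where varies
- lock_wheel (a joint): angle of the handwheel on the lid, rad: 0 = locked, grows anticlockwise seen from above, hard stop at 2.0 = unlocked. No rim: four round spokes 11 mm thick, 90 degrees apart, hub radius 19 mm, spokes bare up to 79 mm from the axis, then collars and balls. Push the bare spoke 30 to 70 mm from the axis. Takes about 0.35 N m, stays where it is left. Starts at 0 to 0.25
- wheel_centre (a point): point on the handwheel's axis at the height of the spokes' centre line, 283 mm above the counter; the hub ends 22 mm above it; nothing of the lid, bolts or lugs reaches higher than 252 mm
- spoke_ball (a point): centre of one of the four black balls, 28 mm in diameter, at the end of a spoke, 98 mm from wheel_centre; it turns with the wheel (the other spokes are at 90, 180 and 270 degrees from it)
- vent_lever (a joint): angle of the exhaust valve's lever about its upright axis, rad: 0 = shut (along the bar, pointing to the machine's front), grows anticlockwise seen from above, hard stop at 1.571 = open (in line with the outlet, pointing away from the vessel). Takes about 0.18 N m, stays where it is left. Starts at 0 to 0.12
- vent_lever_tip (a point): outer end of the exhaust valve's lever, 75 mm from its axis. The lever's black grip is 15 mm wide, 10 mm high and runs from 19 to 75 mm from the axis; pushed on the side that faces the vessel, it opens
- fill_lever (a joint): angle of the filling valve's lever, rad: same lever, same sense, 0 = shut; has to stay shut. Starts between 0 and 0.04
- fill_valve_axis (a point): point on the filling valve's lever axis at the height of the lever, 254 mm above the counter, 90 mm along the bar from the exhaust valve. The filling valve is the one with a steel funnel, 48 mm across, beside it
- cassette: stainless instrument cassette, 86x171x29 mm, lying on the counter at the right; bystander, origin: centre of the underside
- tweezers: steel tweezers, 140x19x8 mm, lying on the counter in front at the right; bystander, origin: centre of the underside
- log_pen: pen, 145 mm long, lying on the log book at the far right; bystander, origin: centre of the underside
- vent_valve: the exhaust valve: brass valve whose outlet carries a ribbed aluminium silencer, 31 mm thick and 44 mm long, pointing away from the vessel 50 mm below the lever. Origin: foot of the valve on the bar, 168 mm above the counter, on the upright axis of its lever; the lever's middle is 86 mm above the origin. Axes as the steriliser's

How it is judged:
On the way, in this order (a step that is already met when the one before it is completed fails the run):
1. the exhaust valve is open while the wheel is still locked (value of joint vent_lever above 1.4 rad and value of joint lock_wheel below 0.45 rad), for 0.2 s.
2. the handwheel is turned to its unlocked stop (value of joint lock_wheel above 1.88 rad), for 0.2 s.
At the end, for the whole second after the job is handed in: The exhaust valve's lever stands open (at least 1.4 of 1.571 rad), the handwheel at its unlocked stop (at least 1.88 of 2.0 rad), both at rest, and the filling valve's lever is still shut (under 0.15 rad) (value of joint vent_lever above 1.4 rad and value of joint lock_wheel above 1.88 rad and value of joint fill_lever below 0.15 rad and velocity of joint lock_wheel between -0.05 and 0.05 rad/s and velocity of joint vent_lever between -0.05 and 0.05 rad/s); the robot touches nothing.
It fails at once if the handwheel is turned while the exhaust valve is not open (value of joint lock_wheel above 0.45 rad and value of joint vent_lever below 1.3 rad).
It fails at once if the filling valve is opened (value of joint fill_lever above 0.3 rad).
It fails at once if a spoke or the exhaust lever is pinched, pressed on both its sides at once ((contact force between the fingers and lock_wheel_c3 above 8 N and contact force between the fingers and lock_wheel_c4 above 8 N) or (contact force between the fingers and lock_wheel_c7 above 8 N and contact force between the fingers and lock_wheel_c8 above 8 N) or (contact force between the fingers and lock_wheel_c11 above 8 N and contact force between the fingers and lock_wheel_c12 above 8 N) or (contact force between the fingers and lock_wheel_c15 above 8 N and contact force between the fingers and lock_wheel_c16 above 8 N) or (contact force between the fingers and vent_lever_c3 above 8 N and contact force between the fingers and vent_lever_c4 above 8 N)).
It fails at once if the machine or its exhaust valve is forced (contact force between the fingers and steriliser above 80 N or contact force between the fingers and vent_valve above 80 N).
It fails at once if a thing on the counter is moved or lifted (distance of any of cassette, tweezers, log_pen from where it was at the start of the episode above 0.03 m).
It also fails if it takes over 54 s, if anything falls off the work surface, if the arm or the gripper's body presses on something with over 40 N, if the wrist force passes 120 N, or if a joint passes its speed limit or range.

## Working session

There is one attempt and no reset: what is moved stays moved. The work goes in short steps, Python scripts to look and compute and a shell command to move; the robot and the scene stay as the last step left them, time stands still between calls to the robot, and variables do not carry over. Pictures are saved under pics/ and viewed, at most 10 in all, crops included, and the job is handed in when it is done.

```bash
mkdir -p pics && cat > h.py <<'E'
import numpy as np, cv2
from workcell import ctrl
def snap(n,f):
    c=ctrl.get_calibration(n); im,d=ctrl.get_image(n)
    cv2.imwrite(f'pics/{f}.png',im); np.savez(f'pics/{f}.npz',im=im,d=d,**{k:np.array(v) for k,v in c.items()})
def ray(c,u,v):
    K=np.array([[c['fx'],0,c['cx']],[0,c['fy'],c['cy']],[0,0,1]],float)
    p=cv2.undistortPoints(np.array([[[u,v]]],float),K,np.array([float(c['k1']),0,0,0]))[0,0]
    return np.array([p[0],p[1],1.])
def depthpt(f,u,v):
    c=np.load(f'pics/{f}.npz'); return c['R'].T@(ray(c,u,v)*c['d'][int(v),int(u)]-c['t'])
def planept(f,u,v,z):
    c=np.load(f'pics/{f}.npz'); r=c['R'].T@ray(c,u,v); o=-c['R'].T@c['t']; return o+r*(z-o[2])/r[2]
E
python3 - <<'E'
from h import *
o=ctrl.get_obs(); print(o['time_s'],o['eef_pos'],o['tool_rot'],o['finger_gap'],o['ft_force'])
snap('top','t0'); snap('side','s0')
for f in('t0','s0'):
    c=np.load(f'pics/{f}.npz'); print(f,-c['R'].T@c['t'],c['fx'],c['R'])
E
```

```text
0.0 [0.13513081 0.55805751 0.20429784] [[-9.71860568e-01  2.35555211e-01 -8.82229870e-04]
 [ 2.35556584e-01  9.71858366e-01 -2.10045565e-03]
 [ 3.62629206e-04 -2.24916508e-03 -9.99997405e-01]] 1.0013143487114515 [ 0.31234716  0.24931828 -0.19374071]
t0 [ 0.39685    -0.15827957  1.16998475] 394.9527722455737 [[ 0.01546251 -0.99976764 -0.01501903]
 [-0.99126854 -0.01336041 -0.13117996]
 [ 0.13094882  0.01691627 -0.9912448 ]]
s0 [ 0.29912861 -0.9979904   0.61835239] 403.1591190302113 [[ 0.96057621 -0.27665047 -0.02752933]
 [-0.1533786  -0.44474617 -0.88242612]
 [ 0.23188003  0.85185994 -0.46964485]]
```

View pics/t0.png

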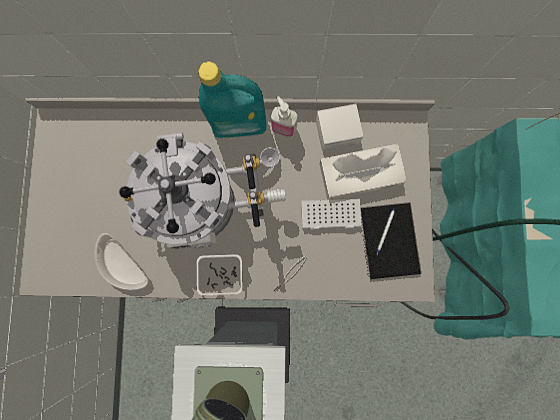

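View pics/s0.png

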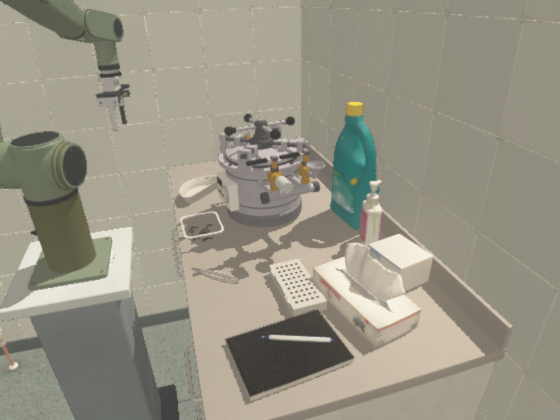

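The top view shows the wheel hub near (167,184), balls at (162,145), (209,179), (173,227) and (125,192). The silencer valve is at about (254,196) and the funnel valve at about (250,160). I'll enlarge this area.

```bash
python3 - <<'E'
from h import *
im=cv2.imread('pics/t0.png'); cv2.imwrite('pics/t0c.png',cv2.resize(im[125:245,115:295],(800,533),interpolation=cv2.INTER_CUBIC))
for n,u,v in [('hub',167,184),('b1',162,145),('b2',209,179),('b3',173,227),('b4',125,192),('vent',254,196),('tip',257,222),('fill',250,160)]:
    print(n,depthpt('t0',u,v).round(3),planept('t0',u,v,.254 if n in('vent','tip','fill') else .283).round(3))
E
```

```text
hub [0.562 0.109 0.305] [0.566 0.116 0.283]
b1 [0.655 0.129 0.295] [0.658 0.133 0.283]
b2 [0.576 0.017 0.297] [0.579 0.02  0.283]
b3 [0.466 0.094 0.295] [0.467 0.097 0.283]
b4 [0.544 0.207 0.295] [0.546 0.212 0.283]
vent [ 0.545 -0.083  0.258] [ 0.545 -0.082  0.254]
tip [ 0.484 -0.091  0.257] [ 0.484 -0.091  0.254]
fill [ 0.632 -0.071  0.255] [ 0.632 -0.071  0.254]
```

View pics/t0c.png

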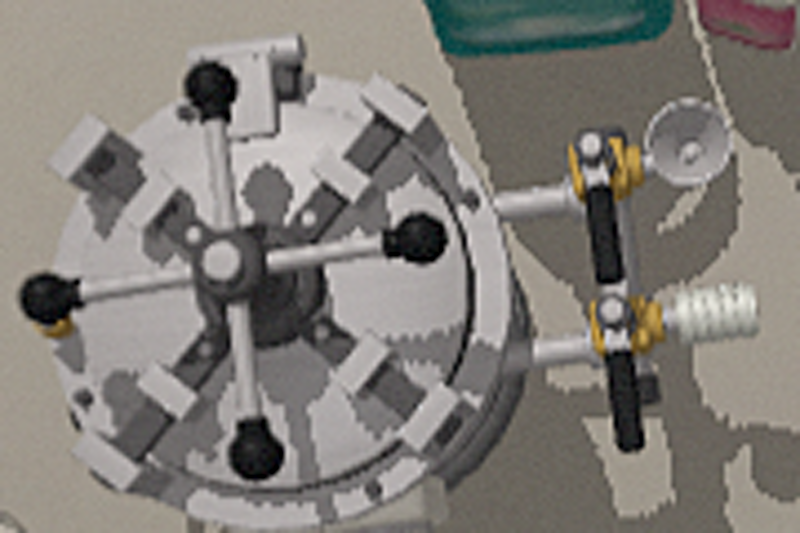

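```bash
python3 - <<'E'
from h import *
P=lambda u,v,z:planept('t0',115+u/4.4444,125+v/4.4444,z)
b=np.array([P(*p,.283) for p in[(210,87),(415,238),(256,448),(48,297)]])
c=b.mean(0); print('wheel',c.round(4),np.linalg.norm(b-c,axis=1).round(4),np.degrees(np.arctan2(*(b-c)[:,1::-1].T[0:2])).round(1),np.degrees(np.arctan2((b-c)[:,1],(b-c)[:,0])).round(1))
va=P(614,312,.263);vt=P(630,448,.257);fa=P(592,147,.263);ft=P(608,280,.257)
for a,t in((va,vt),(fa,ft)): print(a.round(4),t.round(4),np.linalg.norm((t-a)[:2]),np.degrees(np.arctan2(*(t-a)[1::-1])))
d=(fa-va)[:2];th=np.arctan2(d[1],d[0]);print(np.linalg.norm(d),np.degrees(th))
R=np.array([[np.cos(th),-np.sin(th)],[np.sin(th),np.cos(th)]]);print('vent pred',c[:2]+R@[-.045,-.19],'fill',c[:2]+R@[.045,-.19])
E
python3 -m handwheel '{"claw":[0,0,0,0,0,0,0,0,0,0,0,0],"slide":[[0,0,0.13],[0,0,0.13],[0,0,0.13],[0,0,0.13],[0,0,0.13],[0,0,0.13],[0,0,0],[0,0,0],[0,0,0],[0,0,0],[0,0,0],[0,0,0]],"spin":[-0.018,-0.018,-0.018,-0.018,-0.018,-0.018,-0.018,-0.018,-0.018,-0.018,-0.018,0]}'
```

```text
wheel [0.5637 0.1155 0.283 ] [0.0967 0.0956 0.0955 0.0964] [  10.   -80.4 -169.6  100.3] [  10.   -80.4 -169.6  100.3]
[ 0.5456 -0.081   0.263 ] [ 0.4748 -0.0906  0.257 ] 0.07146286265767882 -172.28544671926986
[ 0.6341 -0.0671  0.263 ] [ 0.5637 -0.0769  0.257 ] 0.07116180627085388 -172.12467889074574
0.08965035799694145 8.890542167555097
vent pred [ 0.54861542 -0.07918655] fill [ 0.6375341 -0.0652773]
time_s: 1.1
eef_pos: [0.1354, 0.5586, 0.3998]
tool_rot: [[-0.087, 0.996, -0.0], [0.996, 0.087, -0.001], [-0.001, -0.001, -1.0]]
ft_force: [0.3, 0.3, -0.1]
finger_gap: 0.18
gripper_force: 0.0
```

```bash
python3 -m handwheel '{"claw":[0,0,0,0,0,0,0,0,0,0],"slide":[[0.071,-0.123,0],[0.071,-0.123,0],[0.071,-0.123,0],[0.071,-0.123,0],[0.071,-0.123,0],[0.071,-0.123,0],[0.071,-0.123,0],[0.071,-0.123,0],[0.071,-0.123,0],[0.071,-0.123,0]],"spin":[0,0,0,0,0,0,0,0,0,0]}' && python3 -m handwheel '{"claw":[0,0,0,0,0,0,0,0,0,0,0,0],"slide":[[0.071,-0.123,0],[0.071,-0.123,0],[0.071,-0.123,0],[0.071,-0.123,0],[0.071,-0.123,0],[0.071,-0.123,0],[0.071,-0.123,0],[0.071,-0.123,0],[0.071,-0.123,0],[0.071,-0.123,0],[0,0,0],[0,0,0]],"spin":[0,0,0,0,0,0,0,0,0,0,0.008,0]}'
```

```text
time_s: 1.93
eef_pos: [0.3132, 0.2497, 0.4003]
tool_rot: [[-0.093, 0.996, 0.0], [0.996, 0.093, 0.0], [0.0, 0.0, -1.0]]
ft_force: [0.6, -0.2, -0.9]
finger_gap: 0.007
gripper_force: 0.0
time_s: 2.93
eef_pos: [0.4907, -0.0578, 0.3991]
tool_rot: [[-0.139, 0.99, -0.003], [0.99, 0.139, 0.001], [0.001, -0.003, -1.0]]
ft_force: [-0.5, 0.3, 0.4]
finger_gap: 0.004
gripper_force: 0.0
```

```bash
python3 -m handwheel '{"claw":[0,0,0,0,0,0,0,0],"slide":[[0,0,-0.104],[0,0,-0.104],[0,0,-0.104],[0,0,-0.104],[0,0,-0.104],[0,0,-0.104],[0,0,0],[0,0,0]],"spin":[0,0,0,0,0,0,0,0]}'; python3 - <<'E'
from h import *
snap('top','t1')
im=cv2.imread('pics/t1.png'); cv2.imwrite('pics/t1c.png',cv2.resize(im[125:245,175:335],(800,600),interpolation=cv2.INTER_CUBIC))
E
```

```text
time_s: 3.6
eef_pos: [0.4892, -0.0551, 0.2435]
tool_rot: [[-0.14, 0.99, -0.003], [0.99, 0.14, 0.001], [0.002, -0.003, -1.0]]
ft_force: [0.5, -0.8, 0.4]
finger_gap: 0.006
gripper_force: 0.0
```

View pics/t1c.png

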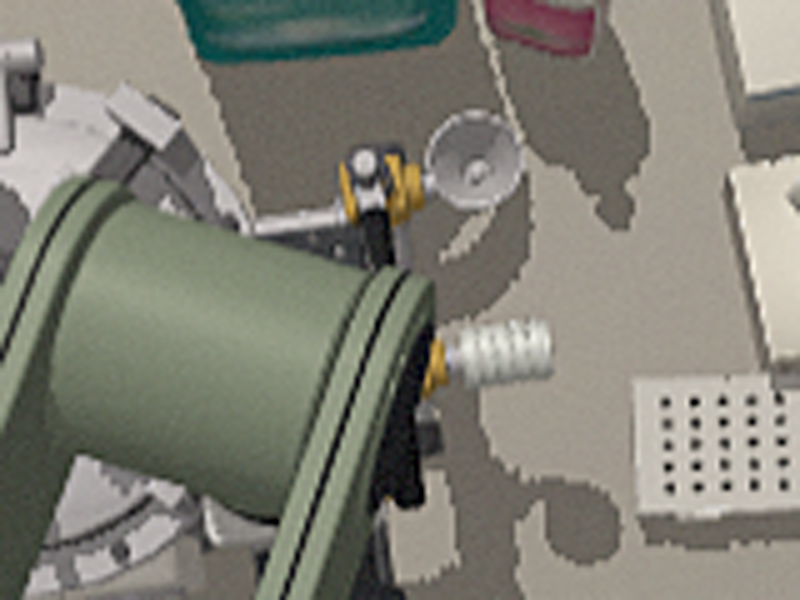

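The exhaust lever hasn't moved: its tip is at about (405,500) in the crop and the arm hides its axis. The fill lever is unchanged, with its axis at (365,160). Next I'll work out the arc.

```bash
cat > arc.py <<'E'
import numpy as np
def arc(p,c,r,off,angs,pre):  # cw side offset = pushing side for ccw motion
    q=np.array(p[:2])
    for a in angs:
        a=np.radians(a); e=np.array([np.cos(a),np.sin(a)]); n=np.array([e[1],-e[0]])
        t=np.array(c)+r*e+off*n; d=(t-q)/.25; print(round(a*57.296,1),t.round(4),d.round(3)); q=t
E
python3 - <<'E'
from arc import *
arc([.4892,-.0551],[.5475,-.080],.055,.0155,list(np.arange(-172,-81,6.5)),0)
E
```

```text
-172.0 [ 0.4909 -0.0723] [ 0.007 -0.069]
-165.5 [ 0.4904 -0.0788] [-0.002 -0.026]
-159.0 [ 0.4906 -0.0852] [ 0.001 -0.026]
-152.5 [ 0.4916 -0.0916] [ 0.004 -0.026]
-146.0 [ 0.4932 -0.0979] [ 0.007 -0.025]
-139.5 [ 0.4956 -0.1039] [ 0.01  -0.024]
-133.0 [ 0.4987 -0.1097] [ 0.012 -0.023]
-126.5 [ 0.5023 -0.115 ] [ 0.015 -0.021]
-120.0 [ 0.5066 -0.1199] [ 0.017 -0.02 ]
-113.5 [ 0.5114 -0.1243] [ 0.019 -0.018]
-107.0 [ 0.5166 -0.1281] [ 0.021 -0.015]
-100.5 [ 0.5222 -0.1313] [ 0.023 -0.013]
-94.0 [ 0.5282 -0.1338] [ 0.024 -0.01 ]
-87.5 [ 0.5344 -0.1356] [ 0.025 -0.007]
```

```bash
python3 -m handwheel '{"claw":[0,0,0,0,0,0,0,0,0],"slide":[[0.003,-0.035,0],[0.004,-0.034,0],[0,0,0],[-0.002,-0.026,0],[0.001,-0.026,0],[0.004,-0.026,0],[0.007,-0.025,0],[0.010,-0.024,0],[0,0,0]],"spin":[0,0,0,0.018,0.018,0.018,0.018,0.018,0]}'
```

```text
time_s: 4.4
eef_pos: [0.498, -0.1055, 0.2455]
tool_rot: [[-0.649, 0.761, 0.002], [0.761, 0.649, 0.001], [-0.001, 0.002, -1.0]]
ft_force: [-0.7, 2.4, 0.2]
finger_gap: 0.001
gripper_force: 1.0
```

```bash
python3 -m handwheel '{"claw":[0,0,0,0,0,0,0,0,0],"slide":[[0.012,-0.023,0],[0.015,-0.021,0],[0.017,-0.020,0],[0.019,-0.018,0],[0.021,-0.015,0],[0.023,-0.013,0],[0.024,-0.010,0],[0.020,-0.006,0],[0,0,0]],"spin":[0.018,0.018,0.018,0.018,0.018,0.018,0.018,0.015,0]}'
```

```text
time_s: 5.15
eef_pos: [0.5347, -0.137, 0.2445]
tool_rot: [[-1.0, -0.018, -0.002], [-0.018, 1.0, -0.0], [0.002, -0.0, -1.0]]
ft_force: [-2.6, 0.9, 0.5]
finger_gap: 0.005
gripper_force: 1.1
```

```bash
python3 -m handwheel '{"claw":[0,0,0,0],"slide":[[0.012,-0.002,0],[0.012,-0.001,0],[0,0,0],[0,0,0]],"spin":[0.009,0.009,0,0]}'
```

```text
time_s: 5.48
eef_pos: [0.5403, -0.1381, 0.2446]
tool_rot: [[-0.992, -0.128, -0.001], [-0.128, 0.992, -0.001], [0.001, -0.001, -1.0]]
ft_force: [-3.4, -0.7, 1.3]
finger_gap: 0.006
gripper_force: 1.8
```

```bash
python3 -m handwheel '{"claw":[0,0,0,0],"slide":[[0.008,0,0],[0.008,0,0],[0,0,0],[0,0,0]],"spin":[0,0,0,0]}'
```

```text
time_s: 5.82
eef_pos: [0.5408, -0.1381, 0.2445]
tool_rot: [[-0.992, -0.129, -0.009], [-0.129, 0.992, -0.001], [0.01, 0.0, -1.0]]
ft_force: [-11.9, -1.2, 6.0]
finger_gap: 0.008
gripper_force: 6.5
```

```bash
python3 -m handwheel '{"claw":[0,0,0,0,0,0,0,0],"slide":[[-0.03,0,0],[-0.05,0,0],[0,0,0.104],[0,0,0.104],[0,0,0.104],[0,0,0.104],[0,0,0.104],[0,0,0.104]],"spin":[0,0,0,0,0,-0.018,-0.018,-0.018]}' && python3 -m handwheel '{"claw":[0,0,0,0,0,0,0,0,0,0,0,0],"slide":[[-0.003,0.121,0],[-0.003,0.121,0],[-0.003,0.121,0],[-0.003,0.121,0],[-0.003,0.121,0],[-0.003,0.121,0],[-0.003,0.121,0],[-0.003,0.121,0],[-0.003,0.121,0],[0,0,0],[0,0,0],[0,0,0]],"spin":[-0.019,-0.019,-0.019,-0.019,-0.019,-0.019,-0.019,-0.019,-0.019,-0.018,0,0]}'
python3 - <<'E'
from h import *
snap('top','t2');snap('side','s2')
a=cv2.imread('pics/t2.png')[125:245,115:295];b=cv2.imread('pics/s2.png')[100:220,200:380]
cv2.imwrite('pics/c2.png',np.hstack([cv2.resize(x,(400,267),interpolation=cv2.INTER_CUBIC) for x in(a,b)]))
E
```

```text
time_s: 6.48
eef_pos: [0.5257, -0.1376, 0.4023]
tool_rot: [[-0.977, 0.213, 0.004], [0.213, 0.977, -0.001], [-0.004, -0.0, -1.0]]
ft_force: [0.6, -0.4, 0.6]
finger_gap: 0.006
gripper_force: 0.0
time_s: 7.48
eef_pos: [0.5187, 0.1351, 0.4007]
tool_rot: [[-0.178, 0.984, 0.002], [0.984, 0.178, 0.0], [-0.0, 0.002, -1.0]]
ft_force: [0.7, 0.3, -0.6]
finger_gap: 0.005
gripper_force: 0.0
```

View pics/c2.png

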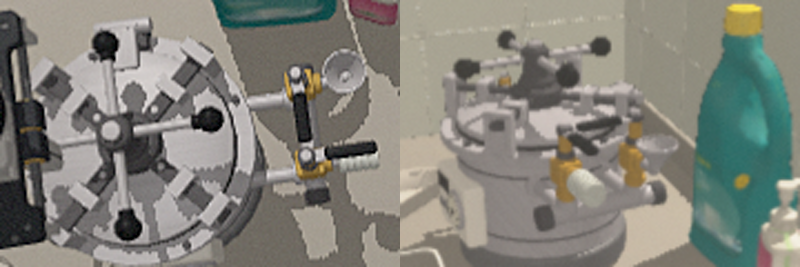

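The exhaust lever lies in line with the silencer at about (350,150), the fill lever still points to the front, and the wheel is unchanged. Now I'll lower the fingertip beside the front spoke.

```bash
python3 -m handwheel '{"claw":[0,0,0,0,0,0,0,0],"slide":[[-0.036,0,0],[0,0,-0.108],[0,0,-0.108],[0,0,-0.108],[0,0,-0.108],[0,0,-0.108],[0,0,0],[0,0,0]],"spin":[0,0,0,0,0,0,0,0]}'
python3 - <<'E'
from arc import *
from h import ctrl
p=ctrl.get_obs()['eef_pos'];print(p)
arc(p,[.5637,.1155],.050,.0135,[-169.6+6*i for i in range(21)],0)
E
```

```text
time_s: 8.25
eef_pos: [0.5079, 0.1341, 0.2644]
tool_rot: [[-0.175, 0.985, -0.003], [0.985, 0.175, -0.0], [0.0, -0.003, -1.0]]
ft_force: [0.7, -0.5, 0.5]
finger_gap: 0.001
gripper_force: 0.0
[0.50790482 0.13409354 0.26436801]
-169.6 [0.5121 0.1198] [ 0.017 -0.057]
-163.6 [0.5119 0.1143] [-0.001 -0.022]
-157.6 [0.5123 0.1089] [ 0.002 -0.022]
-151.6 [0.5133 0.1036] [ 0.004 -0.021]
-145.6 [0.5148 0.0984] [ 0.006 -0.021]
-139.6 [0.5169 0.0934] [ 0.008 -0.02 ]
-133.6 [0.5194 0.0886] [ 0.01  -0.019]
-127.6 [0.5225 0.0841] [ 0.012 -0.018]
-121.6 [0.526 0.08 ] [ 0.014 -0.017]
-115.6 [0.5299 0.0762] [ 0.016 -0.015]
-109.6 [0.5342 0.0729] [ 0.017 -0.013]
-103.6 [0.5388 0.0701] [ 0.018 -0.011]
-97.6 [0.5437 0.0677] [ 0.02  -0.009]
-91.6 [0.5488 0.0659] [ 0.02  -0.007]
-85.6 [0.5541 0.0646] [ 0.021 -0.005]
-79.6 [0.5594 0.0639] [ 0.021 -0.003]
-73.6 [0.5649 0.0637] [ 0.022 -0.001]
-67.6 [0.5703 0.0641] [0.022 0.002]
-61.6 [0.5756 0.0651] [0.021 0.004]
-55.6 [0.5808 0.0666] [0.021 0.006]
-49.6 [0.5858 0.0687] [0.02  0.008]
```

```bash
python3 -m handwheel '{"claw":[0,0,0,0,0,0,0,0,0,0],"slide":[[0.008,-0.028,0],[0.008,-0.028,0],[0,0,0],[-0.001,-0.022,0],[0.002,-0.022,0],[0.004,-0.021,0],[0.006,-0.021,0],[0.008,-0.020,0],[0.010,-0.019,0],[0,0,0]],"spin":[0,0,0,0.0167,0.0167,0.0167,0.0167,0.0167,0.0167,0]}'
```

```text
time_s: 9.08
eef_pos: [0.5207, 0.0905, 0.268]
tool_rot: [[-0.724, 0.689, 0.001], [0.689, 0.724, 0.003], [0.001, 0.003, -1.0]]
ft_force: [-4.0, 4.4, 3.7]
finger_gap: 0.007
gripper_force: 3.0
```

```bash
python3 -m handwheel '{"claw":[0,0,0,0,0,0,0,0,0],"slide":[[0.012,-0.018,-0.004],[0.014,-0.017,-0.004],[0.016,-0.015,0],[0.017,-0.013,0],[0.018,-0.011,0],[0.020,-0.009,0],[0.020,-0.007,0],[0.021,-0.005,0],[0,0,0]],"spin":[0.0167,0.0167,0.0167,0.0167,0.0167,0.0167,0.0167,0.0167,0]}'
```

```text
time_s: 9.83
eef_pos: [0.5544, 0.0655, 0.2657]
tool_rot: [[-0.997, -0.078, -0.001], [-0.078, 0.997, 0.0], [0.001, 0.0, -1.0]]
ft_force: [-5.7, 1.0, 4.2]
finger_gap: 0.007
gripper_force: 2.9
```

```bash
python3 -m handwheel '{"claw":[0,0,0,0,0,0],"slide":[[0.021,-0.003,0],[0.022,-0.001,0],[0.022,0.002,0],[0.021,0.004,0],[0,0,0],[0,0,0]],"spin":[0.0167,0.0167,0.0167,0.0167,0,0]}'
```

```text
time_s: 10.33
eef_pos: [0.5758, 0.0652, 0.2654]
tool_rot: [[-0.88, -0.475, -0.001], [-0.475, 0.88, -0.002], [0.002, -0.001, -1.0]]
ft_force: [-5.0, -0.2, 2.8]
finger_gap: 0.004
gripper_force: 2.5
```

```bash
python3 -m handwheel '{"claw":[0,0,0,0,0],"slide":[[0.011,0.003,0],[0.010,0.003,0],[0.008,0.003,0],[0,0,0],[0,0,0]],"spin":[0.008,0.008,0,0,0]}'
```

```text
time_s: 10.75
eef_pos: [0.5795, 0.0659, 0.2654]
tool_rot: [[-0.829, -0.56, -0.01], [-0.56, 0.829, -0.005], [0.011, 0.001, -1.0]]
ft_force: [-14.2, -5.2, 8.0]
finger_gap: 0.004
gripper_force: 7.5
```

The force rises at the stop. I'll back off, lift clear and check.

```bash
python3 -m handwheel '{"claw":[0,0,0,0,0,0,0,0,0,0,0,0],"slide":[[-0.025,-0.017,0],[-0.03,-0.02,0],[0,0,0.11],[0,0,0.11],[0,0,0.11],[0,0,0.11],[0,0,0.11],[-0.12,0,0],[-0.12,0,0],[-0.12,0,0],[-0.12,0,0],[0,0,0]],"spin":[0,0,0,0,0,0,0,0,0,0,0,0]}'
python3 - <<'E'
from h import *
snap('top','t3');snap('side','s3')
a=cv2.imread('pics/t3.png')[125:245,115:295];b=cv2.imread('pics/s3.png')[100:220,200:380]
cv2.imwrite('pics/c3.png',np.hstack([cv2.resize(x,(400,267),interpolation=cv2.INTER_CUBIC) for x in(a,b)]))
E
```

```text
time_s: 11.75
eef_pos: [0.4465, 0.0591, 0.4027]
tool_rot: [[-0.828, -0.561, 0.003], [-0.561, 0.828, -0.001], [-0.002, -0.002, -1.0]]
ft_force: [-0.6, 0.5, 0.5]
finger_gap: 0.006
gripper_force: 0.0
```

View pics/c3.png

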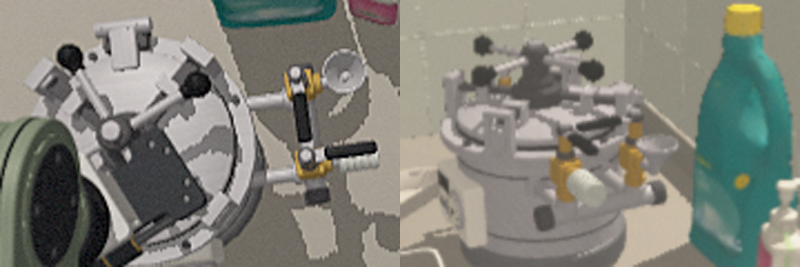

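The balls are now at (70,58) and (196,83) in the left half, the lever is open and the fill lever is shut. I'll check the wheel angle.

```bash
python3 - <<'E'
from h import *
for u,v in((70,58),(196,83)):
    d=planept('t3',115+u/2.222,125+v/2.222,.283)-[.5637,.1155,.283]; print(np.linalg.norm(d),np.degrees(np.arctan2(d[1],d[0])))
E
```

```text
0.09521431821954676 33.63084283262396
0.09716284473751997 -56.291773513824836
```

```bash
python3 -c "
from workcell import ctrl
print(ctrl.job_done())"
```

```text
the job is handed in; nothing more can be done
None
```

I opened the exhaust lever to its stop first, then turned the handwheel about 113° anticlockwise to its stop. In the last pictures the fill valve is shut and the arm is clear; I handed the job in at about 12 s, and no verdict was returned.

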